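# Hold up the iced bun with the tongs

## Robot

A 6-joint arm with a two-finger parallel gripper is mounted at the origin on the work surface. World frame = base frame: x ahead of the robot, y to its left, z up, the work surface at z = 0. Lengths are in m, angles in rad, forces in N, time in s.
With the tool pointing down it reaches from about 0.2 to 0.875 m from the base axis. Payload 3.4 kg.
Tool frame: the origin (TCP) lies between the finger pads; the fingertips stand 25 mm ahead of it and the grasp point (between the pads) lies 6 mm ahead of it (r.nose_length is the z of the fingertips in the tool frame, in m); z points along the fingers, y is the line along which they close (so a half turn about z gives the same grasp; the last joint's range is limited). The gripper opens to 94 mm and grips with 3 to 60 N. Pads are 16 mm wide; open, the fingers measure 119 mm over their backs; the gripper's body (75 mm by 177 mm) begins 78 mm behind the grasp point.
Start: joints at [1.227, 0.276, 1.505, -0, 1.361, -0.121], TCP at [0.127, 0.561, 0.23] pointing down, gripper open.
Joint ranges: [-2.89, 2.89], [-0.75, 2.08], [0.22, 2.7], [-1.18, 4.32], [0.11, 2.71], [-2.7, 2.7]. Speed limits (rad/s): [2.57, 2.57, 3.14, 3.14, 3.14, 3.14].

## Interface

Orientations are given as a unit quaternion [w, x, y, z].
In Python, from plant import r, gripper_to, inverse_kinematics, vision, models, telemetry gives the robot as it stands. Calls block until the motion is done:
- r.move_to(position, orientation): joint-space move of the TCP to a pose.
- r.move_l(position, rot=None, vel=0.15, guard=None): straight line of the TCP; rot=None keeps the orientation; vel is the mean speed in m/s. With guard (N) it stops when the force on the tool has changed by that much, and returns True; else False.
- r.movej(angles): joint-space move.
- gripper_to(opening, f_grip=None): finger opening in m; f_grip is the grip in N (None keeps the last); returns when the fingers have stopped.
- r.hold(seconds).
- inverse_kinematics(position, orientation): joint angles nearest the present ones, or None.
- vision.snapshot(name): name is "scene" or "side" or "wrist"; returns the picture (384x512x3 uint8, red, green, blue); there is no depth.
- vision.get_calibration(name): a dict with "fx", "fy", "cx", "cy" (pixels), "position" and "orientation" of the camera in the world. Camera axes: x right, y down, z forward; pixel columns grow to the right and rows downward; lengths in m; the calibration is good to about 2 mm. A picture is of the moment at which its call begins: read the wrist's pose just before it. get_calibration takes no time and is no camera call; for the wrist camera it gives the pose at the moment of the call.
A pose or a line that the arm cannot do raises r.PlanningError and nothing moves.
- r.sign_off(): hands the job in; it is judged then, once.
Trained networks look in the newest picture that a camera, given by its name, has taken for a name from the list of things; names that differ only in an ending like _2 or _b are one class to them, and where a whole thing is asked for, a point or a joint stands for the part that bears it (a point fixed in the world has none). Each returns a list of dicts, best first, with "score" (0 to 1); they miss things now and then, are a little off and sometimes report something else, mostly with a low value. They report only what shows in the picture. A call takes as long as a camera call. They do not tell look-alikes from the thing itself.
- models.boxes_of(thing, camera): "at" ([x, y, z] in m, in world coordinates, good to about 4 mm: the middle of the surface that is visible of it).
- models.regions_of(thing, camera): "pixels" (384x512 bool, what is visible of it).
- models.mark_of(thing, camera): "at" ([x, y, z] in m, in world coordinates, good to about 4 mm: a listed point, or the origin of a listed thing).
Readings, each from a call of its own:
- telemetry.current_t(): time.
- telemetry.current_joints(): joint angles.
- telemetry.current_dq(): joint speeds.
- telemetry.current_joint_efforts(): joint torques, N m.
- telemetry.current_ee_pos(): TCP position.
- telemetry.current_tool_rot(): TCP orientation.
- telemetry.current_wrist_force(): force on the tool from outside, world axes, zero at the start.
- telemetry.current_torque(): the same for the moment, N m.
- telemetry.current_opening(): finger opening in m.
- telemetry.current_finger_force(): force on a finger pad.
Only numpy, scipy, OpenCV 4.12 (cv2) and the standard library are available. Lean on these libraries where they do the work, as an engineer would, in place of code of your own. Each camera call takes 0.05 s, during which the arm holds its last target. There are 200 camera calls.

## Task

Pick up the tongs from the worktop, close their jaws on the green-iced bun on the cooling rack, and lift it with them, never touching that bun with the gripper's own fingers. Hold it upright and still, 10 cm or more above the rack, so that its baked underside can be checked; leave the other buns and the bowl where they stand. Finish while still holding the bun up in the tongs: do not put it down or let go.

Things in the scene. Friction and masses are not known exactly. Their poses are not given: they have to be found in the camera images.
- tongs: kitchen tongs of bare steel with black grips, 130 g, standing on edge on the worktop so that they open and close sideways; 240 mm long over all, a small steel ring behind the pivot, 30 mm high. Origin: on the worktop (underside) at the round pivot end, 26 mm across; x points along the middle line towards the jaws, z up. Balance point about 90 mm along x, in the middle of the grips
- tongs_grip (a point): where to take the tongs: midway between the two black grips (50 mm long, 30 mm high), 93 mm along x from the pivot and 22 mm above the tongs' underside; same axes as tongs. Over the outsides of the grips the tongs measure about 53 mm when open, 34 mm when the jaws are closed on a bun; squeezing the grips together closes the jaws
- tongs_jaws (a point): midway between the two jaws, 183 mm along x from the pivot (90 mm ahead of tongs_grip), 15 mm above the tongs' underside; same axes as tongs. Jaws: steel plates 47 mm long with rounded ends, 30 mm high, their faces 80 mm apart (about 88 mm over their outsides) when open; the gap shrinks 2 mm for each 1 mm that the grips are squeezed
- tongs_left: the tongs' arm on the +y side (grip, jaw), hinged at the pivot end, origin at its hinge. A spring pushes it open: about 5 N at each grip to start closing, 8 N with the jaws on a bun. The two arms move as mirror images
- tongs_right: the arm on the -y side, the mirror image of tongs_left
- bun_green: choux bun with bright green icing on top: round, 44 mm across (upright straight side from 5 to 27 mm height), 40 mm high, about 45 g, standing loose on the cooling rack; origin at the centre of its underside, z up. The three buns stand in mixed order, about 100 mm apart along the rack
- bun_white: choux bun with white icing on top: round, 44 mm across (upright straight side from 5 to 27 mm height), 40 mm high, about 45 g, standing loose on the cooling rack; origin at the centre of its underside, z up. The three buns stand in mixed order, about 100 mm apart along the rack
- bun_brown: choux bun with dark brown icing on top: round, 44 mm across (upright straight side from 5 to 27 mm height), 40 mm high, about 45 g, standing loose on the cooling rack; origin at the centre of its underside, z up. The three buns stand in mixed order, about 100 mm apart along the rack
- rack: fixed wire cooling rack, 150 mm (its x) by 300 mm (its y), its top 24 mm above the worktop, without a rim; origin under its centre on the worktop. The buns stand near its long middle line (y)
- bowl: loose steel bowl, 120 mm across, 60 mm high, to the left of the rack; origin under its centre
Not all that is in view belongs to the job. What is shaped like the bun_white but pink or purple is not meant.

How it is judged:
By the outcome, as a careful person would: the job done as asked, in the order asked, and still so for the second after the job is handed in, while the arm keeps its last pose, push and grip.
It also fails if it takes over 48 s, if anything falls off the work surface, if the arm or the gripper's body presses on something with over 40 N, if the wrist force passes 120 N, or if a joint passes its speed limit or range.

## Working session

There is one attempt and no reset: what is moved stays moved. The work goes in short steps, each a Python script; the robot and the scene stay as the last script left them, time stands still between calls to the robot, and variables do not carry over. Pictures are saved under pics/ and viewed, at most 10 in all, crops included, and the job is handed in when it is done.

```bash
mkdir -p pics; ls
python3 - <<'E'
from plant import r, vision, models, telemetry
import cv2, numpy as np
ims=[]
for c in ("scene","side"):
    im=vision.snapshot(c); cv2.imwrite(f"pics/{c}0.png",im[:,:,::-1])
    k=vision.get_calibration(c); print(c,k)
    for t in ("tongs","tongs_grip","tongs_jaws","bun_green","bun_white","bun_brown","rack","bowl"):
        m=models.mark_of(t,c); print(t,[(np.round(d["at"],3).tolist(),round(d["score"],2)) for d in m[:4]])
print(telemetry.current_t(), telemetry.current_tool_rot())
E
```

```text
pics
scene {'fx': 373.4854922059892, 'fy': 373.4854922059892, 'cx': 251.69417357441432, 'cy': 193.93733853667177, 'position': array([ 1.20854841, -0.37993366,  0.71219227]), 'orientation': array([-0.37269683,  0.79420457,  0.43982886, -0.19205923])}
tongs [([0.405, -0.344, -0.001], 0.83)]
tongs_grip []
tongs_jaws []
bun_green [([0.608, 0.143, 0.021], 0.78)]
bun_white [([0.766, -0.017, 0.002], 0.86), ([0.439, -0.039, -0.001], 0.67), ([0.746, 0.127, 0.003], 0.59), ([0.476, 0.043, 0.001], 0.45)]
bun_brown [([0.622, -0.056, 0.022], 0.52)]
rack [([0.611, 0.046, -0.001], 0.96)]
bowl [([0.452, 0.383, -0.001], 0.72)]
side {'fx': 489.4337531699101, 'fy': 489.4337531699101, 'cx': 250.65631949143608, 'cy': 192.2749214646818, 'position': array([-0.17463404, -0.80358413,  0.9760003 ]), 'orientation': array([-0.39667817,  0.84923671, -0.31011655,  0.15896909])}
tongs [([0.402, -0.344, -0.0], 0.95)]
tongs_grip [([0.499, -0.362, 0.021], 0.69)]
tongs_jaws [([0.586, -0.375, 0.015], 0.75), ([0.498, -0.36, 0.018], 0.48)]
bun_green [([0.61, 0.143, 0.024], 0.5)]
bun_white [([0.434, -0.043, -0.0], 0.68), ([0.593, 0.045, 0.029], 0.67), ([0.762, -0.017, -0.0], 0.66), ([0.466, 0.042, -0.0], 0.57)]
bun_brown [([0.62, -0.058, 0.025], 0.8)]
rack [([0.605, 0.042, -0.0], 0.8)]
bowl [([0.45, 0.381, -0.002], 0.93)]
0.9 [1.67480100e-05 1.11154771e-01 9.93803106e-01 4.75768457e-05]
```

Run:
```python
import cv2
a=cv2.imread("pics/scene0.png");b=cv2.imread("pics/side0.png")
cv2.imwrite("pics/both.png",cv2.resize(cv2.vconcat([a,b]),(800,1200))[:, :][:600]);cv2.imwrite("pics/sideb.png",cv2.resize(b,(800,600)))
```

```text
(no output)
```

View pics/both.png

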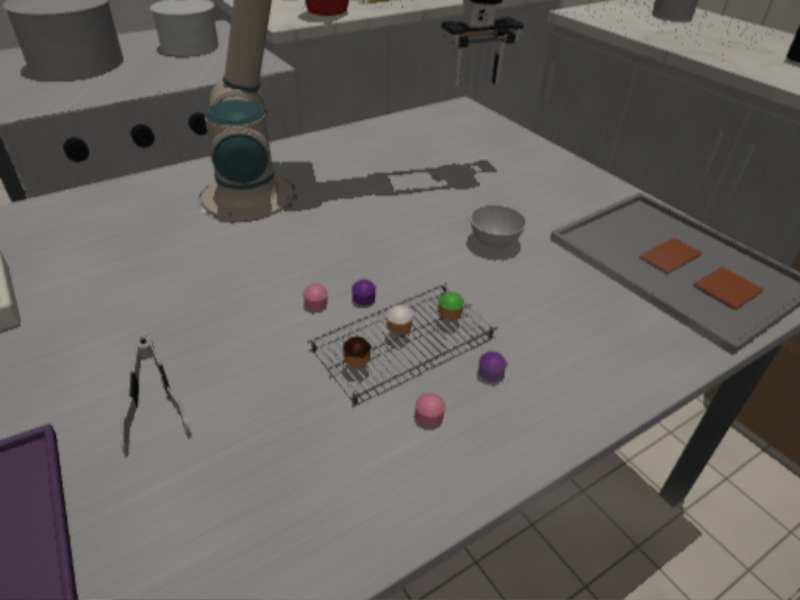

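View pics/sideb.png

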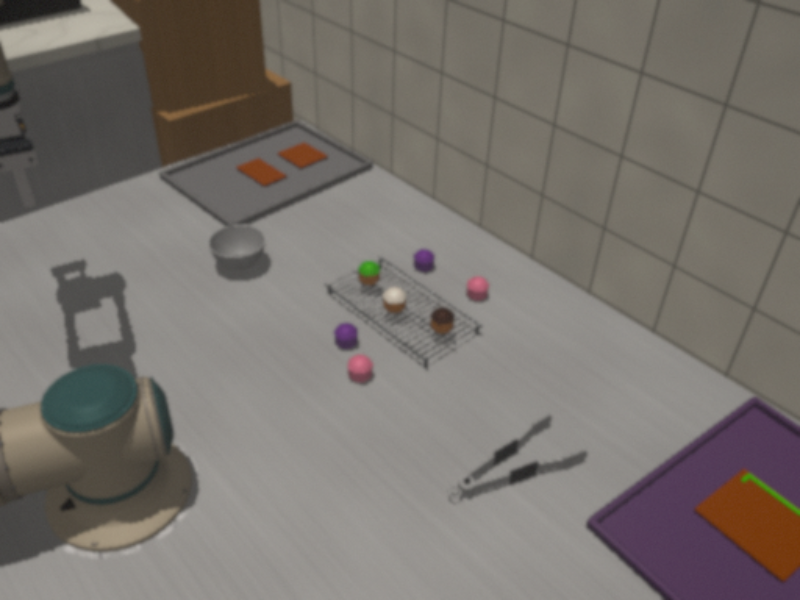

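The scene view shows the bun-shaped things:
- **On the rack:** green (450,305), white (400,320) and brown (357,350).
- **Loose on the worktop, look-alikes:** pink (316,296) and (430,408), purple (364,291) and (491,365).

The target is the green-iced bun on the rack at its +y end, about (0.609, 0.143). The only tongs are at (150,390) in the scene view, with the pivot at about (0.403, -0.344) and the jaws towards +x. The side view agrees: green bun at (369,272), tongs at (515,460).

Next I look at both from near with the wrist camera.

```bash
cat > h.py <<'E'
from plant import r, gripper_to, inverse_kinematics, vision, models, telemetry
import numpy as np, cv2
def q(deg): a=np.radians(deg)/2; return [0,float(np.cos(a)),float(np.sin(a)),0]
def marks(cam,*ts):
    for t in ts: print(cam,t,[(np.round(d["at"],4).tolist(),round(d["score"],2)) for d in models.mark_of(t,cam)[:3]])
def state(): print("t",telemetry.current_t(),"pos",np.round(telemetry.current_ee_pos(),4),"open",telemetry.current_opening(),"F",np.round(telemetry.current_wrist_force(),2),"ff",telemetry.current_finger_force())
E
python3 - <<'E'
from h import *
for th in (170.4,-9.6):
    for p,d in (((.499,-.361,.03),0),((.519,.143,.05),9.6)): print(th,inverse_kinematics(list(p),q(th+d)))
r.move_to([.58,.14,.26],q(180)); 
a=vision.snapshot("wrist"); k=vision.get_calibration("wrist"); print(k)
marks("wrist","bun_green","bun_white","rack")
r.move_to([.46,-.35,.24],q(170.4))
b=vision.snapshot("wrist"); marks("wrist","tongs","tongs_grip","tongs_jaws")
r.move_to([.54,-.38,.24],q(170.4))
vision.snapshot("wrist"); marks("wrist","tongs","tongs_grip","tongs_jaws")
cv2.imwrite("pics/w1.png",np.hstack([a,b])[:,:,::-1][:, :]); im=cv2.imread("pics/w1.png"); cv2.imwrite("pics/w1.png",cv2.resize(im,(800,300)))
state()
E
```

```text
170.4 [-7.39211496e-01  5.03187609e-01  1.68527554e+00 -4.44089210e-16
  9.53129500e-01 -2.14245621e+00]
170.4 [ 1.39584183e-01  3.86051418e-01  1.84110523e+00 -4.44089210e-16
  9.14436010e-01 -1.43121214e+00]
-9.6 [-7.39211496e-01  5.03187609e-01  1.68527554e+00 -4.44089210e-16
  9.53129500e-01  9.99136439e-01]
-9.6 [ 1.39584183e-01  3.86051418e-01  1.84110523e+00 -4.44089210e-16
  9.14436010e-01  1.71038051e+00]
{'fx': 304.9817821512237, 'fy': 304.9817821512237, 'cx': 252.2302276674716, 'cy': 194.49164831827477, 'position': array([0.49975442, 0.14064096, 0.41367084]), 'orientation': array([0.09879559, 0.69972866, 0.70061856, 0.09875662])}
wrist bun_green [([0.6099, 0.144, 0.0197], 0.86), ([0.5926, 0.0416, 0.0261], 0.68)]
wrist bun_white [([0.7472, 0.1225, -0.0007], 0.9), ([0.4411, -0.0445, 0.0011], 0.84), ([0.4719, 0.0354, -0.003], 0.68)]
wrist rack [([0.609, 0.0443, -0.0009], 0.78)]
wrist tongs [([0.4064, -0.3384, 0.0021], 0.72), ([0.3994, -0.3417, 0.0004], 0.63)]
wrist tongs_grip []
wrist tongs_jaws []
wrist tongs [([0.4035, -0.3384, -0.0014], 0.79)]
wrist tongs_grip []
wrist tongs_jaws []
t 5.9833 pos [ 0.5392 -0.3795  0.2404] open 0.093807052230652 F [ 0.03 -0.85 -0.68] ff 0.0
```

View pics/w1.png

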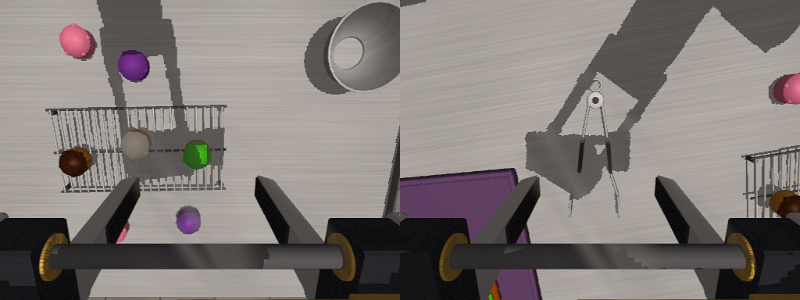

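The wrist view confirms that the green bun is the one at the +y end of the rack, at (197,154) in the left half. The tongs are in the right half: pivot (595,100), grips (580,157) and (608,157), jaws about (572,213) and (617,215). I now measure the black grips and the pivot from two wrist positions.

```bash
cat >> h.py <<'E'
from scipy.spatial.transform import Rotation as Ro
def proj(k,P):
    R=Ro.from_quat(np.roll(k["orientation"],-1)).as_matrix(); c=(np.atleast_2d(P)-k["position"])@R
    return c[:,:2]/c[:,2:]*[k["fx"],k["fy"]]+[k["cx"],k["cy"]]
def ray(k,uv):
    R=Ro.from_quat(np.roll(k["orientation"],-1)).as_matrix(); d=R@[(uv[0]-k["cx"])/k["fx"],(uv[1]-k["cy"])/k["fy"],1]; return k["position"],d/np.linalg.norm(d)
def tri(rays):
    A=sum(np.eye(3)-np.outer(d,d) for o,d in rays); b=sum((np.eye(3)-np.outer(d,d))@o for o,d in rays); return np.linalg.solve(A,b)
E
python3 - <<'E'
from h import *
obs=[]
for i,p in enumerate(([.53,-.36,.20],[.53,-.30,.16])):
    if i: r.move_to(p,q(170.4))
    else: r.move_to(p,q(170.4))
    k=vision.get_calibration("wrist"); im=vision.snapshot("wrist")
    reg=models.regions_of("tongs","wrist"); print(len(reg),[x["score"] for x in reg])
    g=proj(k,[.497,-.361,.02])[0]; print("pred",g,proj(k,[.403,-.342,.03])[0])
    m=((im.max(2)<45)*255).astype(np.uint8)
    m2=np.zeros_like(m); u,v=g.astype(int); m2[v-45:v+45,u-60:u+60]=m[v-45:v+45,u-60:u+60]
    n,l,s,c=cv2.connectedComponentsWithStats(m2)
    for j in range(1,n):
        if s[j,4]>40: print(i,s[j],c[j])
    cv2.imwrite(f"pics/g{i}.png",im[:,:,::-1])
    print(k)
a,b=cv2.imread("pics/g0.png"),cv2.imread("pics/g1.png")
cv2.imwrite("pics/g.png",cv2.resize(np.hstack([a[40:340,100:420],b[40:340,100:420]]),(800,375)))
state()
E
```

```text
1 [0.78]
pred [245.82666201 153.43154056] [248.20010518  57.00141983]
0 [225 128   6  45  79] [227.69620253 147.27848101]
0 [265 139   4  35  44] [266.68181818 156.72727273]
{'fx': 304.9817821512237, 'fy': 304.9817821512237, 'cx': 252.2302276674716, 'cy': 194.49164831827477, 'position': array([ 0.45023696, -0.34617057,  0.35355431]), 'orientation': array([0.1058159 , 0.75639094, 0.63922856, 0.08979192])}
1 [0.97]
pred [185.86956154 166.30897929] [180.35551781  58.69009192]
1 [158 139  14  52 430] [164.24186047 169.66511628]
1 [204 138  15  54 324] [212.10185185 164.67592593]
{'fx': 304.9817821512237, 'fy': 304.9817821512237, 'cx': 252.2302276674716, 'cy': 194.49164831827477, 'position': array([ 0.45189585, -0.28693505,  0.31452874]), 'orientation': array([0.10804097, 0.75571332, 0.63960308, 0.09017995])}
t 6.875 pos [ 0.5315 -0.3019  0.1618] open 0.09375931540395627 F [-0.51 -0.07 -0.02] ff 0.0
```

View pics/g.png

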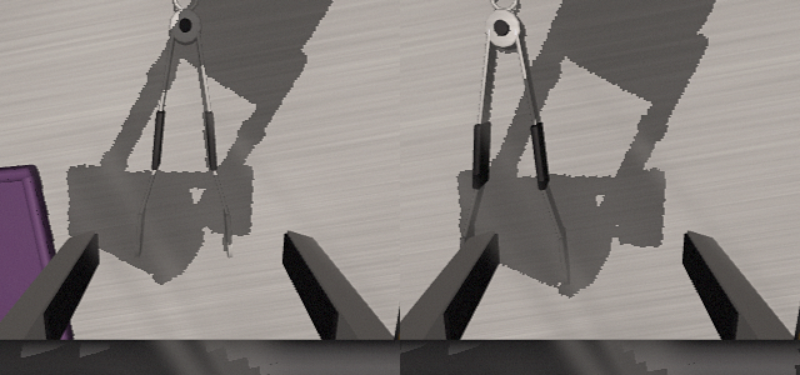

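Both views (1.25x crops) show the pivot at (185,25) and (502,28), and the grip centres at about (157,141)/(210,141) and (481,155)/(540,155). The predicted positions agree within a few pixels, so I triangulate.

Run:
```python
from h import *
f=304.98178;I=dict(fx=f,fy=f,cx=252.23,cy=194.49)
k0=dict(I,position=np.array([ 0.45023696, -0.34617057,  0.35355431]),orientation=np.array([0.1058159 , 0.75639094, 0.63922856, 0.08979192]))
k1=dict(I,position=np.array([ 0.45189585, -0.28693505,  0.31452874]),orientation=np.array([0.10804097, 0.75571332, 0.63960308, 0.09017995]))
for n,a,b in (("pivot",(185,25),(102,28)),("gL",(160,141),(81,155)),("gR",(209.5,141),(140,155)),("gmid",(184.5,141),(110.5,155))):
    ra,rb=ray(k0,(100+a[0]/1.25,40+a[1]/1.25)),ray(k1,(100+b[0]/1.25,40+b[1]/1.25))
    z=.03; pl=lambda R:R[0]+R[1]*(z-R[0][2])/R[1][2]
    print(n,np.round(tri([ra,rb]),4),"on z=.03:",np.round(pl(ra),4),np.round(pl(rb),4))
```

```text
pivot [ 0.4051 -0.3426  0.0248] on z=.03: [ 0.4056 -0.3427  0.03  ] [ 0.4061 -0.3416  0.03  ]
gL [ 0.4918 -0.3798  0.0232] on z=.03: [ 0.4918 -0.3791  0.03  ] [ 0.49   -0.3776  0.03  ]
gR [ 0.5014 -0.3371  0.0088] on z=.03: [ 0.4988 -0.3376  0.03  ] [ 0.4974 -0.3336  0.03  ]
gmid [ 0.4966 -0.3592  0.0153] on z=.03: [ 0.4953 -0.3586  0.03  ] [ 0.4937 -0.3556  0.03  ]
```

Run:
```python
from h import *
r.move_to([.497,-.359,.12],q(170))
print(r.move_l([.497,-.359,.029],vel=.1,guard=8)); state()
gripper_to(.048,20); state(); 
r.move_l([.497,-.359,.05],vel=.05); state()
r.move_l([.497,-.359,.17],vel=.15); state()
a=vision.snapshot("side"); b=vision.snapshot("wrist")
u=proj(vision.get_calibration("side"),[.54,-.36,.15])[0].astype(int); print(u)
y0,x0=max(u[1]-110,0),min(max(u[0]-120,0),272)
c=cv2.resize(a[y0:y0+220,x0:x0+240],(419,384))
cv2.imwrite("pics/p1.png",cv2.resize(np.hstack([c,b]),(800,330))[:,:,::-1])
marks("side","tongs","tongs_jaws","tongs_grip")
marks("wrist","tongs_jaws")
```

```text
False
t 8.3417 pos [ 0.4975 -0.3593  0.0297] open 0.0938440351271092 F [ 0.09  0.47 -0.  ] ff 0.0
t 9.1917 pos [ 0.4971 -0.3591  0.029 ] open 0.048203876165026235 F [ 1.11 -0.18  0.67] ff 5.7263740386406425
t 9.7583 pos [ 0.497  -0.359   0.0503] open 0.04855148307512574 F [-0.34  0.45 -1.03] ff 5.26264130094205
t 10.7083 pos [ 0.4964 -0.3585  0.1689] open 0.04821945220388137 F [-0.11 -0.72 -1.28] ff 5.262668712821323
[349 248]
side tongs [([0.4043, -0.344, 0.1399], 0.95)]
side tongs_jaws [([0.5815, -0.374, 0.1548], 0.69)]
side tongs_grip [([0.498, -0.3563, 0.1608], 0.83)]
wrist tongs_jaws []
```

View pics/p1.png

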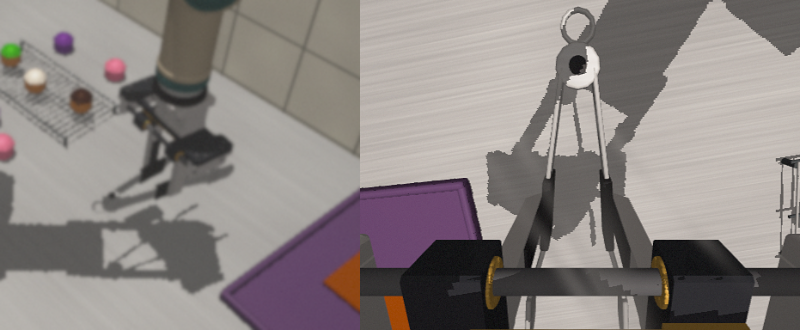

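The tongs are lifted level: pivot at z 0.140, jaws in line, pads on the grips in both views. Next I carry them over the bun and check before descending.

Run:
```python
from h import *
T=np.array([.6095-.089,.1435,.19])
r.move_l([.497,-.359,.19],vel=.1)
r.move_l(T.tolist(),rot=q(180),vel=.2); state()
rays=[];c=[]
for cam in ("scene","side"):
    k=vision.get_calibration(cam); im=vision.snapshot(cam)
    marks(cam,"tongs","tongs_jaws","tongs_grip","bun_green")
    hsv=cv2.cvtColor(im,cv2.COLOR_RGB2HSV); m=cv2.inRange(hsv,(45,120,60),(75,255,255))
    n,l,s,ce=cv2.connectedComponentsWithStats(m)
    g=proj(k,[.6095,.1435,.055])[0]
    ok=[j for j in range(1,n) if s[j,4]>15 and np.linalg.norm(ce[j]-g)<20]
    for j in ok: print(cam,s[j],ce[j],g); rays.append(ray(k,ce[j]))
    u=g.astype(int); y0=max(u[1]-90,0); x0=min(max(u[0]-100,0),312); c.append(cv2.resize(im[y0:y0+150,x0:x0+200],(400,300)))
print("icing",tri(rays)) if len(rays)>1 else 0
cv2.imwrite("pics/p2.png",np.hstack(c)[:,:,::-1])
```

```text
t 14.025 pos [0.5205 0.1429 0.19  ] open 0.04794319153968629 F [ 0.41 -0.6  -0.99] ff 5.262507577281212
scene tongs [([0.4258, 0.1412, 0.1613], 0.84)]
scene tongs_jaws [([0.6071, 0.1479, 0.177], 0.88), ([0.5234, 0.1431, 0.1871], 0.64), ([0.6129, 0.0409, -0.0002], 0.61)]
scene tongs_grip [([0.5198, 0.1446, 0.1838], 0.7), ([0.6226, -0.0577, 0.0225], 0.18)]
scene bun_green [([0.6053, 0.1402, 0.0212], 0.81), ([0.6214, -0.056, 0.0248], 0.19)]
scene [281 187  16  11 137] [288.15328467 192.28467153] [289.00480783 190.96446445]
side tongs [([0.4251, 0.1371, 0.1624], 0.7)]
side tongs_jaws [([0.6087, 0.1418, 0.1785], 0.86)]
side tongs_grip [([0.5218, 0.1422, 0.1811], 0.75)]
side bun_green [([0.6108, 0.1415, 0.027], 0.46)]
side [230 167  13   9  86] [236.1744186 171.5      ] [235.75663873 170.04828634]
icing [0.60920769 0.1411484  0.05094362]
```

View pics/p2.png

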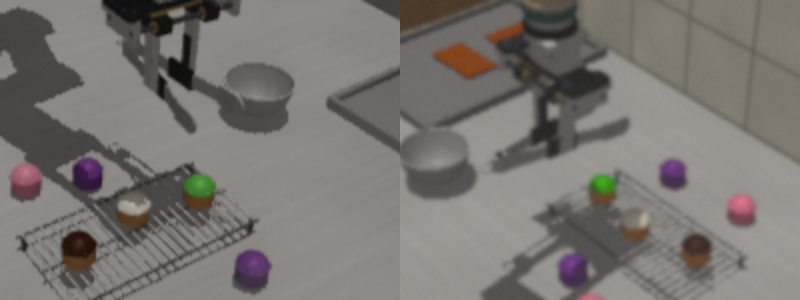

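The scene and side crops both show the jaws in line with the green bun ((200,190) in the scene crop, (603,188) in the side crop) and clear of the white bun. Measured values:
- **Jaws:** about (0.608, 0.144).
- **Bun:** about (0.609, 0.142), with the icing centroid at z 0.051, which fits a bun standing at 24 mm.

Now I descend, squeeze and lift a little to check.

Run:
```python
from h import *
print(r.move_l([.5215,.142,.10],vel=.1,guard=6)); print(r.move_l([.5215,.142,.0585],vel=.06,guard=5)); state()
gripper_to(.030,25); r.hold(.4); state()
r.move_l([.5215,.142,.0785],vel=.04); state()
c=[]
for cam in ("scene","side"):
    k=vision.get_calibration(cam); im=vision.snapshot(cam); marks(cam,"bun_green","tongs_jaws","tongs")
    u=proj(k,[.6095,.1435,.075])[0].astype(int); c.append(cv2.resize(im[u[1]-60:u[1]+60,u[0]-80:u[0]+80],(400,300),interpolation=cv2.INTER_CUBIC))
cv2.imwrite("pics/p3.png",np.hstack(c)[:,:,::-1])
```

```text
False
False
t 16.4167 pos [0.5218 0.142  0.0586] open 0.0478832978685507 F [ 0.07  0.13 -1.4 ] ff 5.262349720069324
t 17.1917 pos [0.5217 0.1421 0.0587] open 0.03412499898258712 F [0.3  0.81 0.96] ff 24.992403388023376
t 17.8417 pos [0.5214 0.142  0.0786] open 0.03377137584959117 F [-0.45 -0.29 -1.39] ff 24.988142251968384
scene bun_green [([0.6086, 0.1452, 0.0393], 0.65)]
scene tongs_jaws [([0.6059, 0.147, 0.0657], 0.85)]
scene tongs [([0.4235, 0.14, 0.0512], 0.76), ([0.4278, 0.1505, 0.0476], 0.63), ([0.4547, 0.3826, 0.0001], 0.51)]
side bun_green [([0.6091, 0.1422, 0.0438], 0.42), ([0.6103, 0.1391, 0.0637], 0.23)]
side tongs_jaws [([0.608, 0.1411, 0.0658], 0.89), ([0.5209, 0.141, 0.0718], 0.32)]
side tongs [([0.4276, 0.1384, 0.0489], 0.77)]
```

View pics/p3.png

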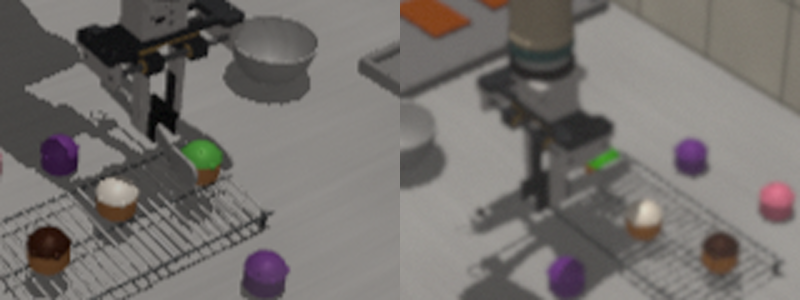

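The bun is clamped between the jaws ((203,160) in the scene crop) and has come up 20 mm, level. The white and brown buns have not moved. I lift it fully.

Run:
```python
from h import *
r.move_l([.5215,.142,.21],vel=.08); r.hold(1.0); state()
c=[]
for cam in ("scene","side"):
    k=vision.get_calibration(cam); im=vision.snapshot(cam); marks(cam,"bun_green","tongs_jaws","tongs","bun_brown","bowl")
    u=proj(k,[.6095,.1435,.15])[0].astype(int); y0=max(0,u[1]-70); c.append(cv2.resize(im[y0:y0+150,u[0]-100:u[0]+100],(400,300),interpolation=cv2.INTER_CUBIC))
cv2.imwrite("pics/p4.png",np.hstack(c)[:,:,::-1]); state()
```

```text
t 21.0333 pos [0.5215 0.142  0.21  ] open 0.034143225064575664 F [ 0.14 -0.76 -2.14] ff 24.988073408603668
scene bun_green [([0.6089, 0.1443, 0.1691], 0.51)]
scene tongs_jaws [([0.6073, 0.1465, 0.1981], 0.62)]
scene tongs [([0.4306, 0.1445, 0.1799], 0.94)]
scene bun_brown [([0.624, -0.0564, 0.0228], 0.8)]
scene bowl [([0.4545, 0.3836, -0.0018], 0.61)]
side bun_green []
side tongs_jaws [([0.6095, 0.1432, 0.196], 0.63)]
side tongs [([0.4264, 0.1546, 0.1774], 0.73), ([0.428, 0.1401, 0.1813], 0.62)]
side bun_brown [([0.6206, -0.0568, 0.0238], 0.67)]
side bowl [([0.4484, 0.381, -0.0019], 0.89)]
t 21.6333 pos [0.5215 0.142  0.21  ] open 0.03383739238059617 F [ 0.8  -0.73 -1.68] ff 24.988051056861877
```

View pics/p4.png

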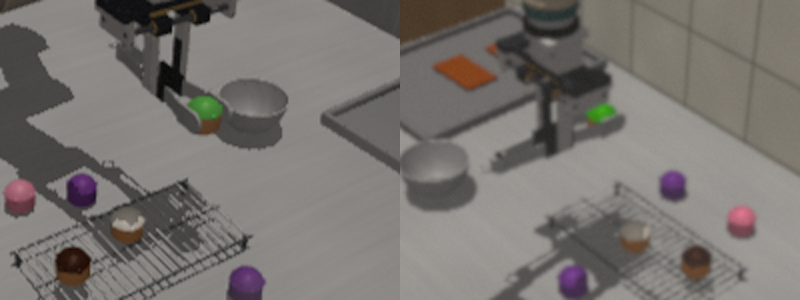

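The green bun is upright in the jaws ((205,110) in the scene crop, (600,113) in the side crop). Its underside is at z of about 0.17, roughly 15 cm above the rack. The brown bun and the bowl read where they stood, and the white bun still stands in its place on the rack in the picture.

```bash
python3 -c "
from h import *
r.sign_off()"
```

```text
the job is handed in; nothing more can be done
```

The job is handed in: the green-iced bun is held upright and still in the tongs, about 15 cm above the rack, without the gripper's fingers touching it, and the other buns and the bowl are where they stood.

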